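# Fold and tuck the closing tab of a card file box

## Robot

A 6-joint arm with a two-finger parallel gripper is mounted at the origin on the work surface. World frame = base frame: x ahead of the robot, y to its left, z up, the work surface at z = 0. Lengths are in mm, angles in rad, forces in N, time in s.
With the tool pointing down it reaches from about 275 to 750 mm from the base axis. Payload 10.2 kg.
Tool frame: the origin (TCP) lies midway between the tips of the shut fingers; the grasp point (between the pads) lies 19 mm behind it; z points along the fingers, y is the line along which they close (so a half turn about z gives the same grasp; the last joint's range is limited). The gripper opens to 85 mm and grips with 20 to 120 N. Pads are 22 mm wide; open, the fingers measure 114 mm over their backs; the gripper's body (76 mm by 85 mm) begins 54 mm behind the grasp point. The pads swing forward as they close: fully open they stand 13 mm farther back than shut.
Start: joints at [1.065, 0.313, 1.498, -0, 1.331, -0.223], TCP at [146.512, 504.148, 231.294] pointing down, gripper open.
Joint ranges: [-2.94, 2.94], [-0.97, 2.17], [0.19, 2.56], [-1.23, 4.37], [0.02, 3.11], [-2.88, 2.88]. Speed limits (rad/s): [2.39, 2.39, 3.01, 3.14, 3.14, 3.14].

## Interface

Orientations are given as a unit quaternion [w, x, y, z].
In Python, from rig import ctrl gives the robot as it stands.
- The arm moves only by the tool send_rows, never from a script. Its argument "targets" is a list of rows, each a list of 7 numbers: the closure, from -1 (fully open) to 1 (shut), so that 0 is half open, then the shift along the tool's x, y, z in m, then the turn, a rotation vector about the tool's x, y, z in rad. In form: [[claw, dx, dy, dz, ax, ay, az], ...]. A call has exactly 10 rows; each row shifts and turns the commanded pose from where the row before left it, along the tool's axes as they then stand; what a row does not reach is not made up. A row lasts 1/8 s, in which the tool goes at most 62.5 mm and 10.7 degrees, less where a joint would pass 70% of its speed; a pose out of reach is approached as far as the arm can. A call with a gripper value outside its range is refused whole. The fingers move at their own pace and stop on an object; "squeeze" is the grip in N (left out, the last holds). Time passes only in rows, so rows that do not move let the fingers close, or fill a call up. It gives the time, the measured TCP pose, the force, the opening and the grip force at its end, in the units of the state.
- ctrl.sense(): the state, without advancing time (a new reading comes with each control period).
- ctrl.capture(name): name is "scene" or "top" or "wrist"; returns a dict with "img" (400x640x3 uint8, red, green, blue), "camera_matrix" (3x3 intrinsics, pixels), "k1" (the pictures are not rectified: a ray, as slopes to the right and down, at radius r is drawn at 1 + k1 r^2 times it, then the intrinsics apply), "R" (3x3) and "t" (3): a world point X has camera coordinates R X + t. Camera axes: x right, y down, z forward; pixel columns grow to the right and rows downward; lengths in mm; the calibration is good to about 2 mm. A picture is of the moment at which its call begins. There is no depth.
- ctrl.finish_job(): hands the job in; it is judged then, once.
Trained networks look in a picture, given as the dict that the camera call returned (one of the last four; its "shot" number tells which), for a name from the list of things; names that differ only in an ending like _2 or _b are one class to them, and where a whole thing is asked for, a point or a joint stands for the part that bears it (a point fixed in the world has none). Each returns a list of dicts, best first, with "score" (0 to 1); they miss things now and then, are a little off and sometimes report something else, mostly with a low value. They report only what shows in the picture. A call takes as long as a camera call.
- ctrl.boxes_of(query, picture): "extent" ([left, top, width, height] in pixels, round what is visible of it).
- ctrl.landmark_of(query, picture): "point" ([column, row] in pixels: a listed point, or the origin of a listed thing).
The state is a dict: "time_s": time; "joints": joint angles; "dq": joint speeds; "tau": joint torques, N m; "eef_pos": TCP position; "ee_rot": TCP orientation; "force": force on the tool from outside, world axes, zero at the start; "wrist_torque": the same for the moment, N m; "grip_width": opening from 0.0 (shut) to 1.0 (fully open); "grip_force": force on a finger pad.
Only numpy, scipy, OpenCV 4.12 (cv2) and the standard library are available. Lean on these libraries where they do the work, as an engineer would, in place of code of your own. Each camera call takes 0.05 s, during which the arm holds its last target. There are 200 camera calls.

## Task

Close the navy card file box on the desk: push its raised yellow tab over with a fingertip until it lies flat on the lid, then, keeping it pressed down, push it by its ridge towards the orange lip until its edge is fully home beneath the lip, and let go so that the lip holds it. Only push and press: do not take the tab between the fingers, do not lift the box or shove it along the desk, and leave the other things on the desk alone.

Things in the scene. Friction and masses are not known exactly. Their poses are not given: they have to be found in the camera images.
- case: Navy card file box, 220 (x) by 150 (y) by 55 mm high, 1.2 to 1.9 kg, loose on the desk; slides if pushed sideways with more than about 6 N. Origin at the centre of its underside, z up, +x from the tab's hinge towards the lip (away from the robot, within 0.7 rad of yaw). Its flat lid is at z = 55 mm.
- tab (a joint): Angle of the yellow tab about its hinge, rad: 0 = flat along the lid towards the lip (hard stop), 1.57 = upright, 1.95 = leaning back from the lip (hard stop). Starts at 1.2 to 1.8. The hinge is stiff and sprung: let go while not under the lip, it springs up from flat to about 1 rad; holding it flat takes 1 to 2 N at the ridge.
- tab_slide (a joint): How far the tab with its hinge has slid to the lip along the box's +x, m: 0 = fully back, 0.028 = fully home (hard stop). Starts at 0 to 0.006. Takes about 2.5 N to move, stays where left. Flat, the tab's edge meets the lip's near edge at 0.012; at 0.028 it is 16 mm beneath. Folded down with the slide beyond 0.012, it lands on top of the lip.
- tab_hinge (a point): Middle of the tab's hinge axis, which runs along the box's y, 60 mm above the desk; at slide 0 it is at x = -85 mm of the box. Axes turn with the tab: x from hinge to free edge, z out of the outer face (on top when the tab is flat). Steel cheeks at y = +-46 mm are 8 mm high.
- tab_push (a point): Point on the outer face of the tab (a rigid plate 80 mm wide, 4 mm thick) where a fingertip may press: mid-width, 40 mm from the hinge axis. Beyond it an orange ridge crosses the face, 52.5 to 57.5 mm from the hinge axis, 60 mm wide, 8 mm high; pushing the ridge towards the lip slides the tab. Axes as tab_hinge.
- tab_edge (a point): Middle of the tab's free edge, 100 mm from the hinge axis. Axes as tab_hinge.
- lip (a point): Middle of the near lower edge of the orange retaining lip fixed on the lid: x = 27, z = 68 mm of the box. The lip is a bridge, its bar 104 mm wide (94 mm clear between its legs), 20 mm along x, 4 mm thick; the gap beneath is 13 mm over the lid, 6 mm over the flat tab's top. Axes as the box.
- phone: Black phone, 148 by 72 by 9 mm, lying flat on the desk at the box's left (+y) side. Origin at the centre of its underside. To be left alone.
- marker: Green and black marker, 110 by 16 by 14 mm, lying at the box's right (-y) side. Origin at the centre of its underside. To be left alone.
- glue: White glue stick with a red cap, 28 mm across, 90 mm high, standing beyond the lip end of the box. Origin at the centre of its underside. To be left alone.
- stapler: Red and black stapler, 130 by 34 by 42 mm, lying beyond the lip end of the box. Origin at the centre of its underside. To be left alone.
- mug: White mug, 82 mm across, 95 mm high, at the left of the desk. Origin at the centre of its underside. To be left alone.
- mouse: Black computer mouse, 105 by 60 by 32 mm, at the right of the desk. Origin at the centre of its underside. To be left alone.
- remote: Black remote control, 180 by 48 by 20 mm, at the left of the desk. Origin at the centre of its underside. To be left alone.

How it is judged:
By the outcome, as a careful person would: the job done as asked, in the order asked, and still so for the second after the job is handed in, with the robot touching nothing.
It also fails if it takes over 35 s, if anything falls off the work surface, if the arm or the gripper's body presses on something with over 40 N, if the wrist force passes 120 N, or if a joint passes its speed limit or range.

## Working session

There is one attempt and no reset: what is moved stays moved. The work goes in short steps, Python scripts to look and compute and a tool call to move; the robot and the scene stay as the last step left them, time stands still between calls to the robot, and variables do not carry over. Pictures are saved under pics/ and viewed, at most 10 in all, crops included, and the job is handed in when it is done.

Besides the shell and the picture viewer there is one more tool, called after "Request:" as name(argument=value, ...), one argument or row to a line, values as JSON. send_rows: Moves the arm, as the interface text tells. Its arguments: {"type":"object","properties":{"targets":{"type":"array"},"squeeze":{"type":"number"}},"required":["targets"]}

```bash
mkdir -p pics
cat > h.py <<'E'
import numpy as np, cv2
from scipy.optimize import least_squares
from scipy.spatial.transform import Rotation as Ro
from rig import ctrl
def proj(c,X):
    p=np.atleast_2d(X)@np.array(c["R"]).T+np.array(c["t"]); s=p[:,:2]/p[:,2:]
    s=s*(1+c["k1"]*(s**2).sum(1,keepdims=True)); K=np.array(c["camera_matrix"])
    return s@K[:2,:2].T+K[:2,2]
def save(c,n): cv2.imwrite(f"pics/{n}.png",cv2.cvtColor(c["img"],cv2.COLOR_RGB2BGR))
# params: x,y,yaw,tab angle, slide
def pts(p):
    x,y,w,a,s=p; R=np.array([[np.cos(w),-np.sin(w),0],[np.sin(w),np.cos(w),0],[0,0,1]]); o=np.array([x,y,0])
    h=np.array([-85+s,0,60.]); u=np.array([np.cos(a),0,np.sin(a)]); n=np.array([-np.sin(a),0,np.cos(a)])
    L=dict(case=[0,0,0],tab_hinge=h,tab_push=h+40*u+n*2,tab_edge=h+100*u,lip=[27,0,68])
    return {k:R@np.array(v,float)+o for k,v in L.items()}
E
python3 - <<'E'
from h import *
obs=[]
for cam in("scene","top"):
    c=ctrl.capture(cam); save(c,cam+"0")
    for q in("case","tab_hinge","tab_push","tab_edge","lip"):
        r=ctrl.landmark_of(q,c)
        print(cam,q,[(np.round(d["point"],1).tolist(),round(d["score"],2)) for d in r[:2]])
        if r and r[0]["score"]>.3: obs.append((c,q,np.array(r[0]["point"])))
f=lambda p:np.concatenate([proj(c,pts(p)[q])[0]-z for c,q,z in obs])
best=min((least_squares(f,[x,0,0,1.5,3],loss="soft_l1",bounds=([200,-400,-.8,1.,0],[800,400,.8,1.96,7])) for x in(400,500,600)),key=lambda r:r.cost)
print(best.x,best.cost); print([(o[1],np.round(e,1)) for o,e in zip(obs,f(best.x).reshape(-1,2))])
print({k:v.round(0) for k,v in pts(best.x).items()}); s=ctrl.sense();print(s["eef_pos"],s["ee_rot"],s["force"],s["grip_width"])
E
```

```text
scene case [([377.4, 203.7], 0.82)]
scene tab_hinge [([368.3, 167.1], 0.87)]
scene tab_push [([372.3, 158.2], 0.77)]
scene tab_edge [([177.6, 320.3], 0.6), ([371.2, 137.4], 0.56)]
scene lip [([377.1, 194.9], 0.81)]
top case [([268.3, 180.0], 0.95), ([274.7, 166.8], 0.53)]
top tab_hinge [([251.0, 197.0], 0.65)]
top tab_push [([277.3, 168.4], 0.42)]
top tab_edge [([244.5, 201.1], 0.63)]
top lip [([273.7, 171.1], 0.59)]
[ 6.10919544e+02  1.28314920e+02 -5.92922966e-01  1.68772293e+00
  7.00000000e+00] 446.4580867700428
[('case', array([-2.1, -1.2])), ('tab_hinge', array([3.2, 1.9])), ('tab_push', array([-0.4, -0.8])), ('tab_edge', array([ 195.3, -180. ])), ('lip', array([ 1.8, -1.9])), ('case', array([ 2.8, -0.5])), ('tab_hinge', array([2.5, 2.4])), ('tab_push', array([-27. ,  31.9])), ('tab_edge', array([ 1.6, -0.9])), ('lip', array([ 0.7, -2.2]))]
{'case': array([611., 128.,   0.]), 'tab_hinge': array([546., 172.,  60.]), 'tab_push': array([541., 176.,  99.]), 'tab_edge': array([537., 178., 159.]), 'lip': array([633., 113.,  68.])}
[146.51686192 504.14734401 231.28796653] [ 3.49027101e-06  1.40925171e-01  9.90020250e-01 -9.02432747e-06] [-0.01582991 -0.3771507   0.31127553] 1.004444270074809
```

View pics/scene0.png

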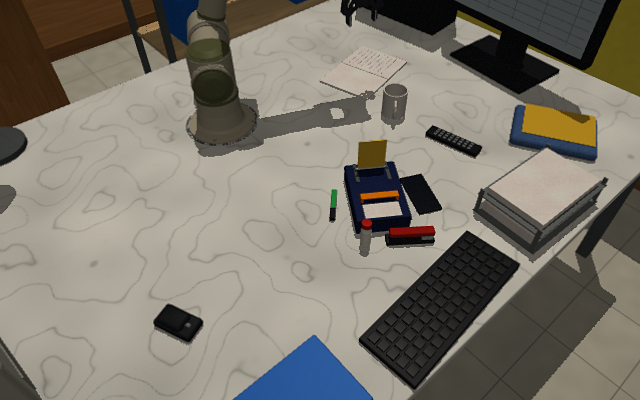

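View pics/top0.png

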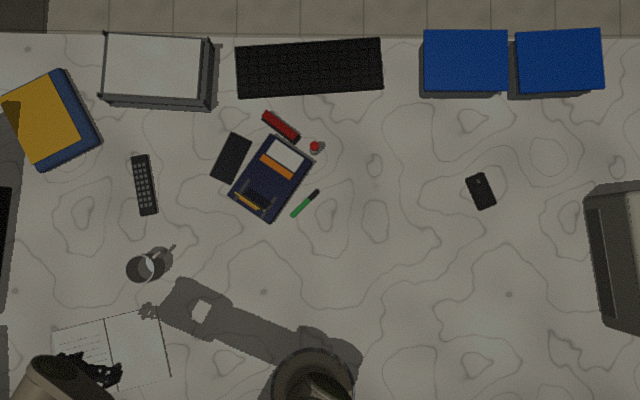

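Both pictures agree with the fit. In the scene picture the box is at (378,195) with the tab raised at (372,153), and in the top picture it is at (272,180). The fit puts the box at about (611,128) mm with yaw -0.59. The scene tab_edge top hit was a false detection and the second hit is right. I'm moving behind the tab for a wrist view.

Request:
send_rows(
  targets=[
    [1,-0.044,-0.021,0,0,0,0],
    [1,-0.044,-0.021,0,0,0,0],
    [1,-0.044,-0.021,0,0,0,0],
    [1,-0.044,-0.021,0,0,0,0],
    [1,-0.044,-0.021,0,0,0,0],
    [1,-0.044,-0.021,0,0,0,0],
    [1,-0.044,-0.021,0,0,0,0],
    [1,-0.044,-0.021,0,0,0,0],
    [1,0,0,0,0,0,0.155],
    [1,0,0,0,0,0,0.155],
  ],
  squeeze=40,
)

```text
time_s: 1.85
eef_pos: [438.0, 244.1, 231.2]
ee_rot: [-0.0, 0.295, 0.955, -0.0]
force: [-0.2, 0.1, 0.3]
grip_width: 0.002
grip_force: 0.0
```

```bash
cat >> h.py <<'E'
def fit(cams,name,verbose=True,amin=0.):
    obs=[]
    for cam in cams:
        c=ctrl.capture(cam); save(c,name+cam)
        for q in("case","tab_hinge","tab_push","tab_edge","lip"):
            r=[np.array(d["point"]) for d in ctrl.landmark_of(q,c) if d["score"]>.3]
            if r: obs.append((cam,c,q,r))
    def f(p):
        P=pts(p); o=[]
        for cam,c,q,r in obs:
            e=[proj(c,P[q])[0]-z for z in r]; o.append(min(e,key=lambda v:v@v))
        return np.concatenate(o)
    b=min((least_squares(f,[611,128,-.593,a,3],loss="soft_l1",x_scale=[10,10,.1,.3,5],bounds=([560,80,-.8,amin,0],[660,180,-.3,1.96,29])) for a in(max(amin,.2),.8,1.5)),key=lambda r:r.cost)
    print("fit x y yaw tab slide",b.x.round(3),"cost",round(b.cost,1))
    if verbose: print([(o[0],o[2],e.round(1).tolist()) for o,e in zip(obs,f(b.x).reshape(-1,2))])
    return b.x
def tool(p):
    s=ctrl.sense(); T=np.array(s["eef_pos"]); q=s["ee_rot"]; R=Ro.from_quat([q[1],q[2],q[3],q[0]]).as_matrix()
    w=p[2]; B=np.array([[np.cos(w),-np.sin(w),0],[np.sin(w),np.cos(w),0],[0,0,1]])
    print("t",s["time_s"],"TCP box",(B.T@(T-[p[0],p[1],0])).round(1),"Tool axes in box\n",(B.T@R).round(3),"\nF box",(B.T@np.array(s["force"])).round(2),"q",np.round(s["joints"],2),"w",round(s["grip_width"],2))
    return B.T@R
E
python3 - <<'E'
from h import *
p=fit(["scene","top","wrist"],"a"); tool(p)
E
```

```text
fit x y yaw tab slide [ 6.10658e+02  1.28974e+02 -5.97000e-01  1.58800e+00  0.00000e+00] cost 20.2
[('scene', 'case', [-0.0, -1.0]), ('scene', 'tab_hinge', [3.4, -1.9]), ('scene', 'tab_push', [-0.5, 0.0]), ('scene', 'tab_edge', [1.7, 1.1]), ('scene', 'lip', [3.5, -3.7]), ('top', 'case', [3.2, 3.1]), ('top', 'tab_hinge', [0.5, -0.2]), ('top', 'tab_push', [-1.4, -2.8]), ('top', 'lip', [1.2, -1.6]), ('wrist', 'tab_edge', [-0.6, -0.3])]
t 2.75 TCP box [-208.1   -1.7  231.3] Tool axes in box
 [[-1.    -0.004 -0.   ]
 [-0.004  1.    -0.   ]
 [ 0.    -0.    -1.   ]] 
F box [ 0.78 -0.29 -0.15] q [ 0.28  0.26  1.57  0.    1.31 -0.7 ] w 0.0
```

Request:
send_rows(
  targets=[
    [1,0,0.0017,0,0,-0.1,0],
    [1,0,0,0,0,-0.1,0],
    [1,0,0,0,0,-0.1,0],
    [1,-0.012,0,0.0275,0,0,0],
    [1,-0.012,0,0.0275,0,0,0],
    [1,-0.012,0,0.0275,0,0,0],
    [1,-0.012,0,0.0275,0,0,0],
    [1,-0.0104,0,0.0046,0,0,0],
    [1,-0.0104,0,0.0046,0,0,0],
    [1,-0.0104,0,0.0046,0,0,0],
  ],
)

```text
time_s: 4.0
eef_pos: [532.5, 183.3, 137.4]
ee_rot: [0.144, 0.289, 0.946, -0.043]
force: [-1.0, 0.4, 0.6]
grip_width: 0.002
grip_force: 0.1
```

Run:
```python
from h import *
tool([610.66,128.97,-.597]); save(ctrl.capture("wrist"),"b")
```

```text
t 4.0 TCP box [-95.2   0.9 137.4] Tool axes in box
 [[-0.955 -0.005  0.297]
 [-0.004  1.     0.003]
 [-0.297  0.001 -0.955]] 
F box [-1.06 -0.25  0.58] q [ 0.22  0.41  1.65 -0.28  0.89 -0.6 ] w 0.0
```

View pics/b.png

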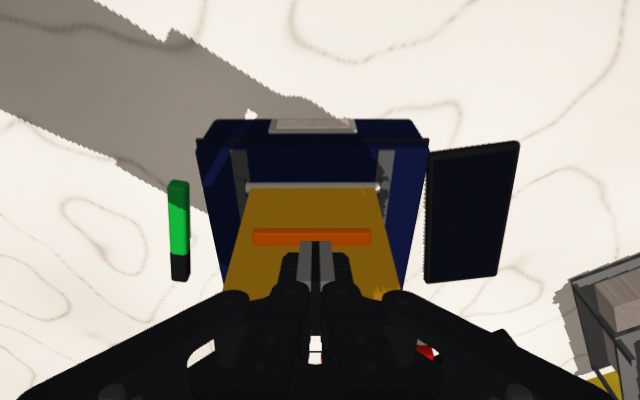

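The fingertips, at (318,243), just touch the tab above the ridge at (312,237), and they are well centred. Next I'll fold the tab along its arc.

Request:
send_rows(
  targets=[
    [1,-0.006,0,0.0029,0,0,0],
    [1,-0.006,0,0.0029,0,0,0],
    [1,-0.006,0,0.0029,0,0,0],
    [1,-0.006,0,0.0029,0,0,0],
    [1,-0.0048,0,0.0047,0,0,0],
    [1,-0.0048,0,0.0047,0,0,0],
    [1,-0.0048,0,0.0047,0,0,0],
    [1,-0.0048,0,0.0047,0,0,0],
    [1,0,0,0,0,0,0],
    [1,0,0,0,0,0,0],
  ],
)

```text
time_s: 5.3
eef_pos: [573.4, 155.2, 120.2]
ee_rot: [0.143, 0.289, 0.946, -0.044]
force: [0.1, -0.4, 0.5]
grip_width: -0.002
grip_force: 0.0
```

Run:
```python
from h import *
p=fit(["scene","top","wrist"],"c"); tool([610.66,128.97,-.597])
```

```text
fit x y yaw tab slide [ 6.09758e+02  1.30435e+02 -5.86000e-01  1.96000e+00  0.00000e+00] cost 201.5
[('scene', 'case', [0.0, 0.1]), ('scene', 'tab_hinge', [2.7, -0.7]), ('scene', 'tab_push', [-5.1, -8.9]), ('scene', 'tab_edge', [-7.6, -27.3]), ('scene', 'lip', [1.4, -2.1]), ('top', 'case', [2.1, -0.1]), ('top', 'tab_hinge', [0.7, -0.5]), ('top', 'tab_push', [-7.7, 12.1]), ('top', 'tab_edge', [-22.6, 29.6]), ('top', 'lip', [-2.3, -1.3]), ('wrist', 'case', [-0.5, -1.1]), ('wrist', 'tab_hinge', [-0.1, 4.1]), ('wrist', 'tab_push', [-0.3, -77.1]), ('wrist', 'tab_edge', [0.3, 1.0])]
t 6.2 TCP box [-45.6   0.8 120.2] Tool axes in box
 [[-0.955 -0.004  0.296]
 [-0.004  1.     0.001]
 [-0.296  0.    -0.955]] 
F box [-0.13 -0.39 -0.24] q [ 0.15  0.49  1.59 -0.27  0.86 -0.67] w 0.0
```

View pics/cwrist.png

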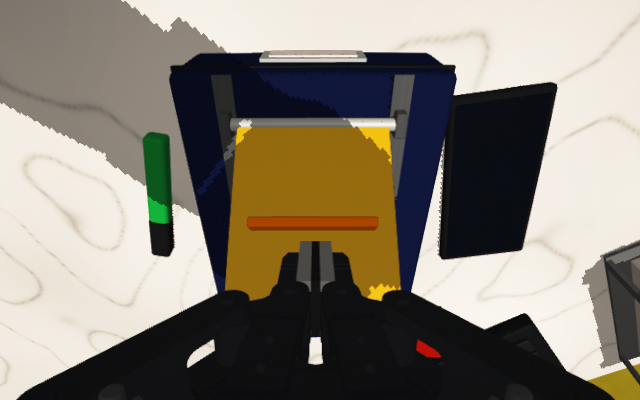

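The tab is folded to about 1 rad. The ridge is at (312,223), and the hinge at (312,123) hasn't slid noticeably. I'll retreat and come in behind the ridge.

Request:
send_rows(
  targets=[
    [1,0.026,0,-0.008,0,0,0],
    [1,0.026,0,-0.008,0,0,0],
    [1,0.0057,0,0.0118,0,0,0],
    [1,0.0057,0,0.0118,0,0,0],
    [1,-0.007,0,0.0046,0,0,0],
    [1,-0.007,0,0.0046,0,0,0],
    [1,-0.007,0,0.0046,0,0,0],
    [1,0,0,0,0,0,0],
    [1,0,0,0,0,0,0],
    [1,0,0,0,0,0,0],
  ],
)

```text
time_s: 7.45
eef_pos: [544.9, 174.5, 87.3]
ee_rot: [0.143, 0.289, 0.946, -0.044]
force: [0.2, 0.4, 1.0]
grip_width: 0.001
grip_force: 0.0
```

```bash
sed -i 's/            if r: obs/            if r and (cam,q)!=("wrist","tab_edge"): obs/' h.py
python3 - <<'E'
from h import *
p=fit(["scene","top","wrist"],"d"); tool([610.66,128.97,-.597])
E
```

```text
fit x y yaw tab slide [ 6.08621e+02  1.29079e+02 -5.99000e-01  9.25000e-01  0.00000e+00] cost 16.9
[('scene', 'case', [0.3, -0.5]), ('scene', 'tab_hinge', [6.2, -1.5]), ('scene', 'tab_push', [-1.7, 0.1]), ('scene', 'tab_edge', [2.7, -1.0]), ('scene', 'lip', [1.0, -0.9]), ('top', 'case', [1.4, 1.4]), ('top', 'tab_hinge', [-0.2, 1.0]), ('top', 'tab_push', [-0.5, 3.1]), ('top', 'tab_edge', [2.5, -1.0]), ('top', 'lip', [0.4, 0.0]), ('wrist', 'tab_hinge', [-0.0, 0.5])]
t 8.35 TCP box [-79.8   0.6  87.2] Tool axes in box
 [[-0.955 -0.004  0.296]
 [-0.004  1.     0.001]
 [-0.296  0.    -0.955]] 
F box [-0.65  0.85  0.31] q [ 0.2   0.5   1.67 -0.3   0.78 -0.58] w -0.0
```

View pics/dwrist.png

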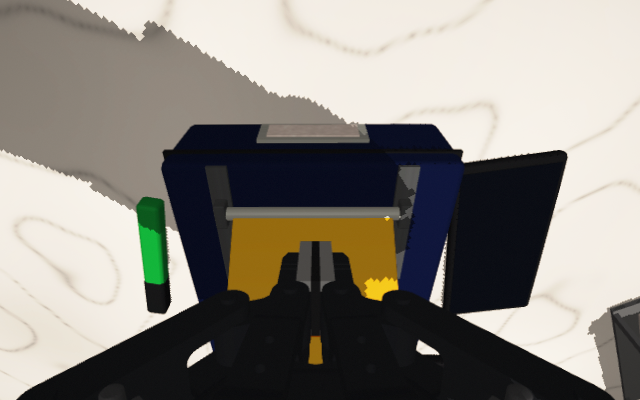

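Request:
send_rows(
  targets=[
    [1,-0.0038,0,0.0031,0,0.033,0],
    [1,-0.0038,0,0.0031,0,0.033,0],
    [1,-0.0038,0,0.0031,0,0.033,0],
    [1,-0.002,0,0.0031,0,0.033,0],
    [1,-0.002,0,0.0031,0,0.033,0],
    [1,-0.002,0,0.0031,0,0.033,0],
    [1,-0.0009,0,0.0034,0,0.033,0],
    [1,-0.0009,0,0.0034,0,0.033,0],
    [1,-0.0009,0,0.0034,0,0.036,0],
    [1,0,0,0,0,0,0],
  ],
)

```text
time_s: 9.6
eef_pos: [565.6, 160.3, 62.8]
ee_rot: [-0.0, 0.292, 0.956, 0.0]
force: [-0.0, -0.4, 0.7]
grip_width: -0.001
grip_force: 0.5
```

Run:
```python
from h import *
p=fit(["scene","top","wrist"],"e"); tool([609.7,128.97,-.597])
```

```text
fit x y yaw tab slide [ 6.10063e+02  1.32615e+02 -5.58000e-01  4.30000e-02  0.00000e+00] cost 20.2
[('scene', 'case', [-2.1, -3.9]), ('scene', 'tab_hinge', [2.6, 0.0]), ('scene', 'tab_push', [0.9, -2.1]), ('scene', 'tab_edge', [-0.4, 0.1]), ('scene', 'lip', [4.0, -4.7]), ('top', 'case', [0.4, 1.0]), ('top', 'tab_edge', [2.0, 2.9]), ('top', 'lip', [-1.2, -1.7]), ('wrist', 'tab_hinge', [-0.1, 0.3])]
t 10.5 TCP box [-54.6   1.3  63.1] Tool axes in box
 [[-1.    -0.004  0.   ]
 [-0.004  1.     0.   ]
 [-0.     0.    -1.   ]] 
F box [ 1.05 -0.66  2.17] q [ 0.08  0.62  1.49 -0.    1.03 -0.9 ] w -0.0
```

View pics/ewrist.png

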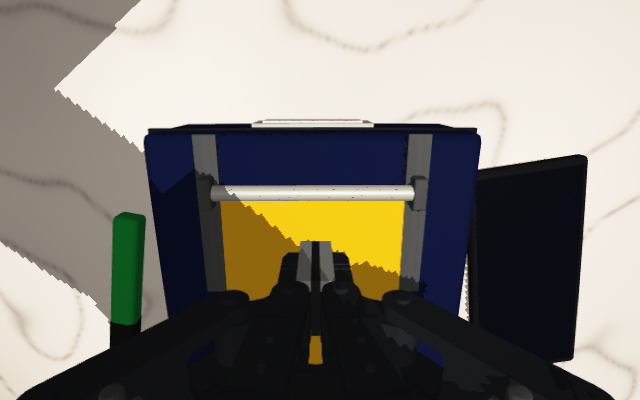

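The tab is nearly flat, and the hinge bar at (315,192) hasn't slid. I'll press a little and read the force.

Request:
send_rows(
  targets=[
    [1,0,0,0.0005,0,0,0],
    [1,0,0,0.0005,0,0,0],
    [1,0,0,0.0005,0,0,0],
    [1,-0.0025,0,0,0,0,0],
    [1,-0.0025,0,0,0,0,0],
    [1,-0.0025,0,0,0,0,0],
    [1,-0.002,0,0,0,0,0],
    [1,0,0,0,0,0,0],
    [1,0,0,0,0,0,0],
    [1,0,0,0,0,0,0],
  ],
)

```text
time_s: 11.75
eef_pos: [572.9, 155.7, 61.9]
ee_rot: [-0.0, 0.292, 0.956, 0.0]
force: [-1.7, -0.4, 6.5]
grip_width: -0.0
grip_force: 3.0
```

Run:
```python
from h import *
for i in range(3): tool([609.7,128.97,-.597]); c=ctrl.capture("wrist"); print(ctrl.landmark_of("tab_hinge",c)[:1], ctrl.landmark_of("case",c)[:1])
```

```text
t 11.75 TCP box [-45.5   1.4  61.9] Tool axes in box
 [[-1.    -0.004 -0.001]
 [-0.004  1.     0.   ]
 [ 0.001  0.    -1.   ]] 
F box [-1.19 -1.3   6.48] q [ 0.07  0.64  1.47  0.    1.03 -0.91] w -0.0
[{'point': [312.3, 191.5], 'score': 0.71}] []
t 11.9 TCP box [-45.5   1.4  61.9] Tool axes in box
 [[-1.    -0.004 -0.001]
 [-0.004  1.     0.   ]
 [ 0.001  0.    -1.   ]] 
F box [-1.52 -0.78  5.47] q [ 0.07  0.64  1.47  0.    1.03 -0.91] w 0.0
[{'point': [311.2, 190.7], 'score': 0.63}] []
t 12.05 TCP box [-45.5   1.4  61.9] Tool axes in box
 [[-1.    -0.004 -0.001]
 [-0.004  1.     0.   ]
 [ 0.001  0.    -1.   ]] 
F box [-1.28 -1.38  6.27] q [ 0.07  0.64  1.47  0.    1.03 -0.91] w -0.0
[{'point': [311.7, 190.4], 'score': 0.56}] []
```

Request:
send_rows(
  targets=[
    [1,-0.002,0,0,0,0,0],
    [1,-0.002,0,0,0,0,0],
    [1,-0.002,0,0,0,0,0],
    [1,-0.002,0,0,0,0,0],
    [1,-0.002,0,0,0,0,0],
    [1,-0.002,0,0,0,0,0],
    [1,0,0,0,0,0,0],
    [1,0,0,0,0,0,0],
    [1,0,0,0,0,0,0],
    [1,0,0,0,0,0,0],
  ],
)

```text
time_s: 13.45
eef_pos: [582.8, 149.0, 61.9]
ee_rot: [-0.0, 0.292, 0.956, 0.0]
force: [-0.9, 0.3, 6.5]
grip_width: -0.004
grip_force: 3.0
```

Run:
```python
from h import *
p=fit(["scene","top","wrist"],"f"); tool([609.7,128.97,-.597])
```

```text
fit x y yaw tab slide [ 6.07993e+02  1.30937e+02 -5.73000e-01  1.90000e-02  2.24090e+01] cost 6.6
[('scene', 'case', [-1.8, -2.4]), ('scene', 'tab_hinge', [0.1, -1.4]), ('scene', 'tab_push', [0.7, -0.3]), ('scene', 'tab_edge', [1.0, 0.2]), ('top', 'case', [1.0, 0.2]), ('top', 'tab_edge', [-1.9, 1.0]), ('top', 'lip', [1.1, -0.3]), ('wrist', 'tab_hinge', [0.0, 0.2])]
t 14.35 TCP box [-33.5   1.4  61.9] Tool axes in box
 [[-1.    -0.004 -0.001]
 [-0.004  1.     0.   ]
 [ 0.001  0.    -1.   ]] 
F box [-2.01  0.11  5.98] q [ 0.06  0.65  1.45  0.    1.05 -0.92] w -0.0
```

View pics/fwrist.png

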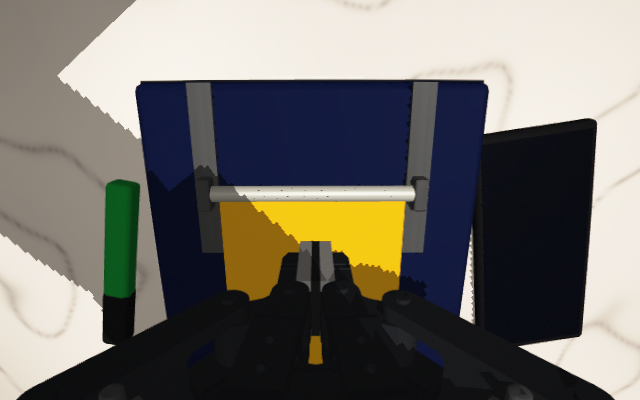

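The rails now show behind the hinge bar at (315,192) and the box hasn't moved, so the slide is about 21 mm. I'll ease the pressure so the tip reaches the ridge.

Request:
send_rows(
  targets=[
    [1,0,0,-0.0004,0,0,0],
    [1,-0.0015,0,0,0,0,0],
    [1,-0.0015,0,0,0,0,0],
    [1,-0.0015,0,0,0,0,0],
    [1,-0.0015,0,0,0,0,0],
    [1,-0.0015,0,0,0,0,0],
    [1,-0.0015,0,0,0,0,0],
    [1,-0.0015,0,0,0,0,0],
    [1,-0.0015,0,0,0,0,0],
    [1,0,0,0,0,0,0],
  ],
)

```text
time_s: 15.6
eef_pos: [592.9, 142.0, 61.9]
ee_rot: [-0.0, 0.292, 0.956, -0.0]
force: [-2.0, 1.9, 4.5]
grip_width: -0.0
grip_force: 2.3
```

Run:
```python
from h import *
p=fit(["wrist","top"],"g"); tool([609.7,128.97,-.597])
```

```text
fit x y yaw tab slide [ 6.09176e+02  1.29987e+02 -6.03000e-01  3.20000e-02  2.50200e+01] cost 5.1
[('wrist', 'case', [-4.1, -0.5]), ('wrist', 'tab_hinge', [0.3, 0.1]), ('wrist', 'lip', [0.8, 0.2]), ('top', 'case', [0.8, 0.4]), ('top', 'tab_push', [-0.2, 1.0]), ('top', 'lip', [0.8, -0.7])]
t 16.2 TCP box [-21.2   1.3  61.9] Tool axes in box
 [[-1.    -0.004 -0.   ]
 [-0.004  1.    -0.   ]
 [ 0.    -0.    -1.   ]] 
F box [-2.89 -0.78  3.94] q [ 0.04  0.67  1.42 -0.    1.06 -0.93] w 0.0
```

View pics/gwrist.png

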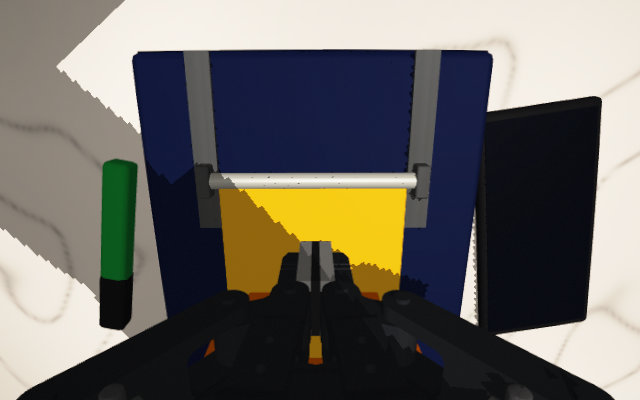

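The hinge bar has slipped back to row 181 relative to the tip, so the slide is about 27 to 28 mm. I'll move on to contact the ridge.

Request:
send_rows(
  targets=[
    [1,-0.001,0,0,0,0,0],
    [1,-0.001,0,0,0,0,0],
    [1,-0.001,0,0,0,0,0],
    [1,-0.001,0,0,0,0,0],
    [1,-0.0005,0,0,0,0,0],
    [1,0,0,0,0,0,0],
    [1,0,0,0,0,0,0],
    [1,0,0,0,0,0,0],
    [1,0,0,0,0,0,0],
    [1,0,0,0,0,0,0],
  ],
)

```text
time_s: 17.45
eef_pos: [596.8, 139.4, 62.0]
ee_rot: [0.0, 0.292, 0.956, -0.0]
force: [-0.6, 0.8, 2.6]
grip_width: -0.001
grip_force: 1.1
```

Run:
```python
from h import *
tool([609.7,128.97,-.597]); p=fit(["wrist","top"],"i",False); tool([609.7,128.97,-.597])
```

```text
t 17.45 TCP box [-16.6   1.4  62. ] Tool axes in box
 [[-1.    -0.004  0.   ]
 [-0.004  1.     0.   ]
 [-0.     0.    -1.   ]] 
F box [-0.99  0.33  2.65] q [ 0.04  0.67  1.41 -0.    1.06 -0.94] w -0.0
fit x y yaw tab slide [ 6.08640e+02  1.30701e+02 -5.81000e-01  1.69600e+00  2.72470e+01] cost 8.1
t 18.05 TCP box [-16.5   1.4  62. ] Tool axes in box
 [[-1.    -0.004  0.   ]
 [-0.004  1.     0.   ]
 [-0.     0.    -1.   ]] 
F box [ 0.42 -0.56  2.31] q [ 0.04  0.67  1.41 -0.    1.06 -0.94] w 0.0
```

Request:
send_rows(
  targets=[
    [1,-0.0003,0,0,0,0,0],
    [1,-0.0003,0,0,0,0,0],
    [1,-0.0003,0,0,0,0,0],
    [1,-0.0003,0,0,0,0,0],
    [1,-0.0003,0,0,0,0,0],
    [1,0,0,0,0,0,0],
    [1,0,0,0,0,0,0],
    [1,0,0,0,0,0,0],
    [1,0,0,0,0,0,0],
    [1,0,0,0,0,0,0],
  ],
)

```text
time_s: 19.3
eef_pos: [597.4, 139.0, 61.8]
ee_rot: [-0.001, 0.292, 0.956, -0.0]
force: [-4.0, 3.2, 4.6]
grip_width: 0.001
grip_force: 3.2
```

Run:
```python
from h import *
tool([609.7,128.97,-.597]); c=ctrl.capture("wrist"); tool([609.7,128.97,-.597]); save(c,"j")
```

```text
t 19.3 TCP box [-15.8   1.4  61.8] Tool axes in box
 [[-1.    -0.004 -0.001]
 [-0.004  1.    -0.   ]
 [ 0.001 -0.    -1.   ]] 
F box [-5.08  0.44  4.58] q [ 0.04  0.67  1.4   0.    1.07 -0.94] w 0.0
t 19.35 TCP box [-15.7   1.4  61.9] Tool axes in box
 [[-1.    -0.004 -0.001]
 [-0.004  1.    -0.   ]
 [ 0.001 -0.    -1.   ]] 
F box [-5.29 -0.54  4.4 ] q [ 0.04  0.67  1.4   0.    1.07 -0.94] w 0.01
```

View pics/j.png

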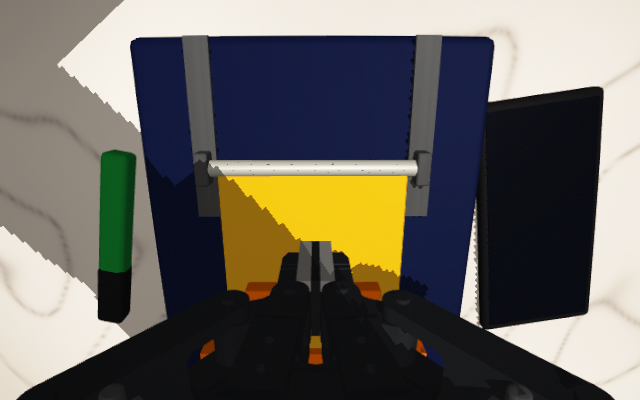

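The tip meets the ridge at 5 N, exactly where the home position predicts: tip front at -4.8 mm against -4.5 mm. I'll release upward now.

Request:
send_rows(
  targets=[
    [1,0.0004,0,-0.0003,0,0,0],
    [1,0.0002,0,-0.0007,0,0,0],
    [1,0.0002,0,-0.002,0,0,0],
    [1,0,0,-0.005,0,0,0],
    [1,0,0,-0.015,0,0,0],
    [1,0.01,0,-0.02,0,0,0],
    [1,0.02,0,-0.02,0,0,0],
    [1,0.03,0,-0.03,0,0,0],
    [1,0.03,0,-0.03,0,0,0],
    [1,0,0,0,0,0,0],
  ],
)

```text
time_s: 20.6
eef_pos: [522.5, 190.7, 188.9]
ee_rot: [0.003, 0.291, 0.957, 0.001]
force: [0.5, 0.2, 0.3]
grip_width: 0.001
grip_force: 0.0
```

Run:
```python
from h import *
p=fit(["scene","top","wrist"],"k"); tool(p)
w=cv2.imread("pics/kwrist.png")[:,80:560]; t=cv2.resize(cv2.imread("pics/ktop.png")[120:240,210:340],None,fx=2.4,fy=2.4,interpolation=cv2.INTER_CUBIC)
o=np.zeros((400,480+t.shape[1],3),np.uint8); o[:,:480]=w; o[:t.shape[0],480:]=t; cv2.imwrite("pics/k.png",o)
```

```text
fit x y yaw tab slide [ 6.10803e+02  1.29745e+02 -5.69000e-01  1.09000e-01  2.90000e+01] cost 53.2
[('scene', 'case', [1.1, -1.6]), ('scene', 'tab_hinge', [1.1, 0.0]), ('scene', 'tab_push', [1.4, -1.9]), ('scene', 'tab_edge', [1.7, -0.3]), ('scene', 'lip', [2.3, 0.6]), ('top', 'case', [0.9, 1.5]), ('top', 'tab_hinge', [0.9, 0.3]), ('top', 'tab_push', [1.4, 1.0]), ('top', 'tab_edge', [0.1, -1.1]), ('top', 'lip', [0.3, -0.1]), ('wrist', 'tab_push', [0.2, -42.3]), ('wrist', 'lip', [-1.0, 2.6])]
t 21.5 TCP box [-106.4    2.8  185. ] Tool axes in box
 [[-1.     0.024  0.   ]
 [ 0.024  1.     0.   ]
 [-0.     0.    -1.   ]] 
F box [-0.37 -0.53 -0.2 ] q [ 0.14  0.42  1.47 -0.    1.25 -0.84] w 0.0
```

View pics/k.png

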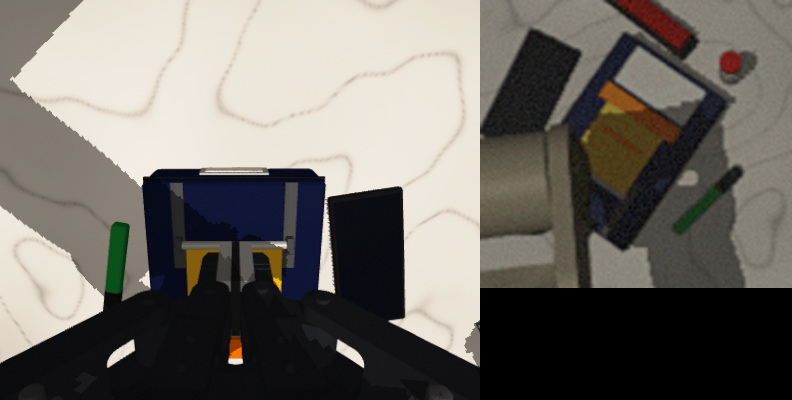

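The tab lies flat under the orange lip, with the slide at its stop and the box unmoved. The arm is clear, so I'm handing in.

```bash
python3 -c "
from rig import ctrl; print(ctrl.finish_job())"
```

```text
the job is handed in; nothing more can be done
None
```

The job is handed in: the yellow tab lies flat with its edge fully home under the orange lip, the box and the things beside it show no movement in the camera checks, and the arm is clear. Over about the first 21 mm friction under the fingertip may have dragged the tab; the tip then seated against the ridge at about 5 N, at the home position.

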